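# Fill the dry-storage canister

## Task

Open the tilted storage canister: press its bayonet cap down along the canister's axis, turn it a quarter turn anticlockwise without forcing it, lift it off and lay it on the round cork mat, centred and with the orange grip bar up. Then drop both terminal blocks, the green one and the white one, into the open canister. Leave the black connector and the heat sink where they are.

Things in the scene. Friction and masses are not known exactly. Their poses are not given: they have to be found in the camera images.
- stand: Grey stand fixed to the bench; foot plate 125 (x) by 104 (y) by 8 mm, cheeks up to 60 mm high. It carries the canister. Origin under the middle of the foot plate, z up. The canister leans 30 degrees from vertical toward the stand's -x, which roughly faces the robot. With the cap on, the highest point is about 150 mm above the bench.
- canister: Open white round canister fixed in the stand, 74 mm across outside, 66 mm inside, floor 5 mm thick. Origin under the centre of its bottom; z is the canister's axis and points out of the mouth, 30 degrees from vertical toward the stand's -x; y is level. The cap is freed by a turn about +z (anticlockwise, looking at the top of the cap).
- mouth (a point): Centre of the canister's mouth, on top of its sprung black rubber ring, 88 mm along the canister's z from its origin; opening 61 mm across. The ring carries the cap and gives way up to 10 mm when pressed along the axis: 6 N to start, 12 N at 6.5 mm. Axes as canister.
- catch (a point): Top of one of two steel claws (other one opposite) over the cap's ears, 39.5 to 53 mm from the axis. Each has a stop just clockwise of the locked ear, reaches 48 degrees anticlockwise of it, and has a 5 mm lip that blocks the ear unless the cap is pressed at least 5 mm (6 to 8 mm is good) through the first 35 degrees. Free after 65 degrees; 80 to 90 is right.
- cap: Loose bayonet cap, about 70 g. Origin under the centre of its plug. Along its z: plug 52 mm across, 0 to 6 mm; black disc 74 mm across, 6 to 20 mm; orange grip bar 20 to 47 mm, 12 mm thick (x), 54 mm long (y). Two steel ears along +y and -y reach 46 mm from the axis. At the start locked on the canister, axes parallel to the canister's, origin 82 mm along the canister's z.
- mat: Round cork mat, 116 mm across, 3 mm thick, fixed flat on the bench to the right of the stand (as the robot sees it). Origin under its centre.
- green_block: Green terminal block lying on the bench, 14 mm (x) by 44 mm (y) by 17 mm high, about 18 g. Origin under its centre.
- white_block: White terminal block lying on the bench, 14 mm (x) by 44 mm (y) by 17 mm high, about 18 g. Origin under its centre.
- connector: Bystander: black connector strip, 26 mm (x) by 85 mm (y) by 24 mm high. Origin under its centre.
- heat_sink: Bystander: finned pale heat sink, 40 x 50 x 27 mm. Origin under its centre.
Mind the look-alikes: they are no part of the job. What is shaped like the green_block but pink or yellow is not meant.

How it is judged:
On the way, in this order (a step that is already met when the one before it is completed fails the run):
1. the cap is freed and lifted off the canister (z of cap in the frame of canister above 0.11 m), for 0.1 s.
2. the cap lies on the cork mat, grip up, and is let go, before any block is in the canister (horizontal distance between cap and mat below 0.03 m and height (world z) of cap below 0.012 m and angle between cap's own z axis and vertical below 0.2 rad and contact force between the fingers and cap below 0.1 N and distance between each of green_block, white_block and mouth above 0.11 m), for 0.2 s.
At the end, for the whole second after the job is handed in: Both terminal blocks lie at rest inside the canister (below its mouth); the cap lies at rest on the cork mat, its centre within 30 mm of the mat's centre, grip bar up (z of green_block in the frame of canister between 0 and 0.078 m and distance between each of green_block, white_block and mouth below 0.095 m and x of green_block in the frame of canister between -0.035 and 0.035 m and y of green_block in the frame of canister between -0.035 and 0.035 m and z of white_block in the frame of canister between 0 and 0.078 m and x of white_block in the frame of canister between -0.035 and 0.035 m and y of white_block in the frame of canister between -0.035 and 0.035 m and horizontal distance between cap and mat below 0.03 m and height (world z) of cap below 0.012 m and angle between cap's own z axis and vertical below 0.2 rad and linear speed of each of green_block, white_block, cap below 0.02 m/s); the robot touches nothing.
It fails at once if the black connector is moved more than 20 mm (distance of connector from where it was at the start of the episode above 0.02 m).
It fails at once if the heat sink is moved more than 20 mm (distance of heat_sink from where it was at the start of the episode above 0.02 m).
It fails at once if the cap is forced against the canister or its claws with more than 80 N (contact force between cap and canister above 80 N).
It also fails if it takes over 64 s, if anything falls off the work surface, if the arm or the gripper's body presses on something with over 40 N, if the wrist force passes 120 N, or if a joint passes its speed limit or range.

## Robot

A 7-joint arm with a two-finger parallel gripper is mounted at the origin on a cart in front of the work surface, level with it; the furniture and walls round the work are solid. World frame = base frame: x ahead of the robot, y to its left, z up, the work surface at z = 0. Lengths are in m, angles in rad, forces in N, time in s.
With the tool pointing down it reaches from about 0.35 to 0.9 m from the base axis. Payload 8.1 kg.
Tool frame: the origin (TCP) lies where the fingers leave the gripper's body, on its centre line; the fingertips stand 73 mm ahead of it and the grasp point (between the pads) lies 54 mm ahead of it; z points along the fingers, y is the line along which they close (so a half turn about z gives the same grasp; the last joint's range is limited). The gripper opens to 85 mm and grips with 20 to 120 N. Pads are 22 mm wide; open, the fingers measure 114 mm over their backs; the gripper's body (76 mm by 85 mm) begins 54 mm behind the grasp point. The pads swing forward as they close: fully open they stand 13 mm farther back than shut.
Start: joints at [-1.303, 0.434, 0.025, 1.573, -0.012, 1.134, -0.075], TCP at [0.227, 0.583, 0.304] pointing down, gripper open.
Joint ranges: [-2.62, 2.62], [-0.44, 2.09], [-1.27, 1.32], [0.08, 2.57], [-1.32, 4.46], [0.12, 2], [-2.74, 2.74]. Speed limits (rad/s): [2.22, 2.22, 3.01, 3.01, 3.14, 3.14, 3.14].

## Interface

Orientations are given as a unit quaternion [w, x, y, z].
In Python, from workcell import r gives the robot as it stands.
- The arm moves only by the shell command python3 -m jog 'ROWS' [FORCE]. ROWS is a JSON object of lists of equal length, an entry for each row: "grip": the closure, from 0 (fully open) to 1 (shut); "linear": the shift along the tool's x, y, z in mm, a list of three; "twist": the turn, a rotation vector about the tool's x, y, z in degrees, a list of three. In form: {"grip": [grip, ...], "linear": [[tx, ty, tz], ...], "twist": [[wx, wy, wz], ...]}. A call has 1 to 12 rows; each row is the pose to reach, as a shift and turn from the pose commanded when the call began, along the tool's axes at that moment; what a row does not reach only later rows make up. A row lasts 1/8 s, in which the tool goes at most 62.5 mm and 10.7 degrees, less where a joint would pass 70% of its speed; a pose out of reach is approached as far as the arm can. A call with a gripper value outside its range is refused whole. The fingers move at their own pace and stop on an object; FORCE is the grip in N (left out, the last holds). Time passes only in rows, so rows that repeat a pose let the fingers close. It gives the time, the measured TCP pose, the force, the opening and the grip force at its end, in the units of the state.
- r.sense(): the state, without advancing time (a new reading comes with each control period).
- r.snapshot(name): name is "side" or "top"; returns a dict with "frame" (384x512x3 uint8, red, green, blue), "range_z" (384x512 float32, m along the optical axis (not along the pixel's ray), 0 where there is no reading), "fx", "fy", "cx", "cy" (pixels), "rvec" (rotation vector, rad) and "tvec" (3), from world to camera coordinates, as OpenCV has them. Camera axes: x right, y down, z forward; pixel columns grow to the right and rows downward; lengths in m; the calibration is good to about 2 mm. A picture is of the moment at which its call begins.
- r.job_done(): hands the job in; it is judged then, once.
Trained networks look in the newest picture that a camera, given by its name, has taken for a name from the list of things; names that differ only in an ending like _2 or _b are one class to them, and where a whole thing is asked for, a point or a joint stands for the part that bears it (a point fixed in the world has none). Each returns a list of dicts, best first, with "p" (0 to 1); they miss things now and then, are a little off and sometimes report something else, mostly with a low value. They report only what shows in the picture. A call takes as long as a camera call. They do not tell look-alikes from the thing itself.
- r.look_for(query, camera): "extent" ([left, top, right, bottom] in pixels, round what is visible of it).
- r.masks_of(query, camera): "mask" (384x512 bool, what is visible of it) and "extent" ([left, top, right, bottom] in pixels, round what is visible of it).
The state is a dict: "clock": time; "q": joint angles; "qvel": joint speeds; "joint_efforts": joint torques, N m; "ee_pos": TCP position; "eef_rot": TCP orientation; "wrist_force": force on the tool from outside, world axes, zero at the start; "torque": the same for the moment, N m; "grip_width": finger opening in m; "grasp_force": force on a finger pad.
Only numpy, scipy, OpenCV 4.12 (cv2) and the standard library are available. Lean on these libraries where they do the work, as an engineer would, in place of code of your own. Each camera call takes 0.05 s, during which the arm holds its last target. There are 200 camera calls.

## Working session

There is one attempt and no reset: what is moved stays moved. The work goes in short steps, Python scripts to look and compute and a shell command to move; the robot and the scene stay as the last step left them, time stands still between calls to the robot, and variables do not carry over. Pictures are saved under pics/ and viewed, at most 10 in all, crops included, and the job is handed in when it is done.

```bash
ls; mkdir -p pics; python3 - <<'E'
from workcell import r
import cv2,numpy as np
s=r.sense();print({k:np.round(v,3) for k,v in s.items()})
for n in("side","top"):
    p=r.snapshot(n);cv2.imwrite(f"pics/{n}0.png",p["frame"][:,:,::-1])
    np.savez(f"{n}0.npz",**p)
    R=cv2.Rodrigues(p["rvec"])[0];print(n,-R.T@p["tvec"],R[2],p["fx"])
    for q in["stand","canister","cap","mat","green_block","white_block","connector","heat_sink"]:
        print(q,[(np.round(d["p"],2),np.round(d["extent"])) for d in r.look_for(q,n)][:5])
E
```

```text
pics
{'clock': np.float64(0.0), 'q': array([-1.303,  0.435,  0.025,  1.574, -0.012,  1.134, -0.075]), 'qvel': array([-0.001, -0.   ,  0.   ,  0.   ,  0.001,  0.   ,  0.   ]), 'joint_efforts': array([ 0.0000e+00, -6.7049e+01,  1.0250e+00, -3.1620e+01,  1.6000e-02,
        1.3000e-02, -0.0000e+00]), 'ee_pos': array([0.226, 0.582, 0.303]), 'eef_rot': array([-0.   ,  0.184,  0.983, -0.001]), 'wrist_force': array([-0.048, -0.179,  0.088]), 'torque': array([-0.013, -0.027, -0.007]), 'grasp_force': np.float64(0.0), 'grip_width': np.float64(0.085)}
side [ 0.18906122 -0.77272348  0.52728661] [ 0.45686242  0.73111025 -0.50670952] 390.2993338199499
stand [(np.float64(0.57), array([200., 150., 260., 207.]))]
canister [(np.float64(0.6), array([206., 152., 247., 191.]))]
cap [(np.float64(0.88), array([207., 146., 236., 171.]))]
mat [(np.float64(0.73), array([253., 207., 303., 236.]))]
green_block [(np.float64(0.83), array([258., 297., 280., 312.])), (np.float64(0.46), array([278., 242., 298., 257.])), (np.float64(0.28), array([200., 151., 259., 208.]))]
white_block [(np.float64(0.55), array([207., 231., 223., 246.]))]
connector [(np.float64(0.92), array([223., 255., 265., 279.]))]
heat_sink []
top [ 0.49216333 -0.14626803  1.32439404] [ 0.10462913  0.00349235 -0.99450518] 470.4132177753589
stand [(np.float64(0.8), array([172., 176., 218., 226.]))]
canister [(np.float64(0.92), array([169., 185., 210., 228.]))]
cap [(np.float64(0.9), array([177., 196., 206., 224.]))]
mat [(np.float64(0.71), array([276., 157., 293., 174.]))]
green_block []
white_block [(np.float64(0.59), array([168., 184., 212., 226.])), (np.float64(0.47), array([250., 245., 263., 257.]))]
connector [(np.float64(0.78), array([284., 238., 308., 260.])), (np.float64(0.31), array([247., 247., 262., 256.]))]
heat_sink [(np.float64(0.84), array([275., 157., 297., 175.])), (np.float64(0.33), array([235., 173., 276., 213.]))]
```

```bash
python3 - <<'E'
import cv2
a=cv2.imread("pics/top0.png")[140:300,150:350];cv2.imwrite("pics/topc.png",cv2.resize(a,(750,600),interpolation=cv2.INTER_CUBIC))
a=cv2.imread("pics/side0.png")[130:330,150:360];cv2.imwrite("pics/sidec.png",cv2.resize(a,(630,600),interpolation=cv2.INTER_CUBIC))
E
```

```text
(no output)
```

View pics/topc.png

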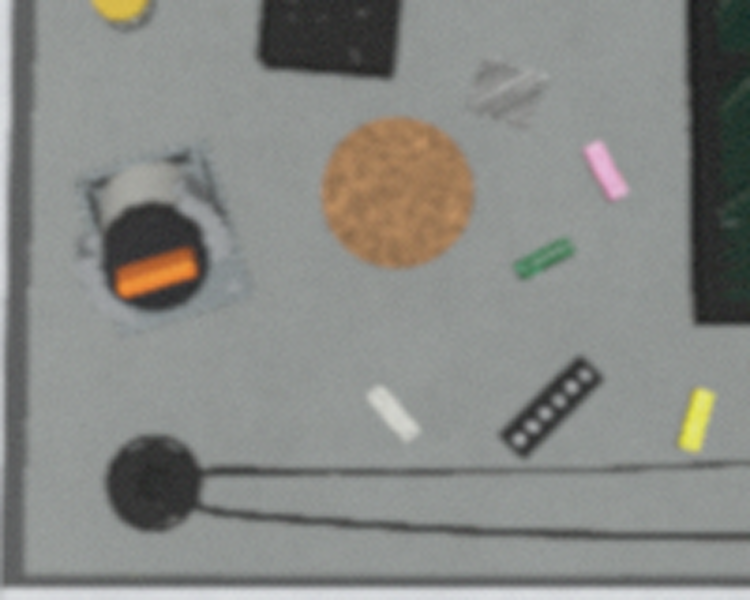

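View pics/sidec.png

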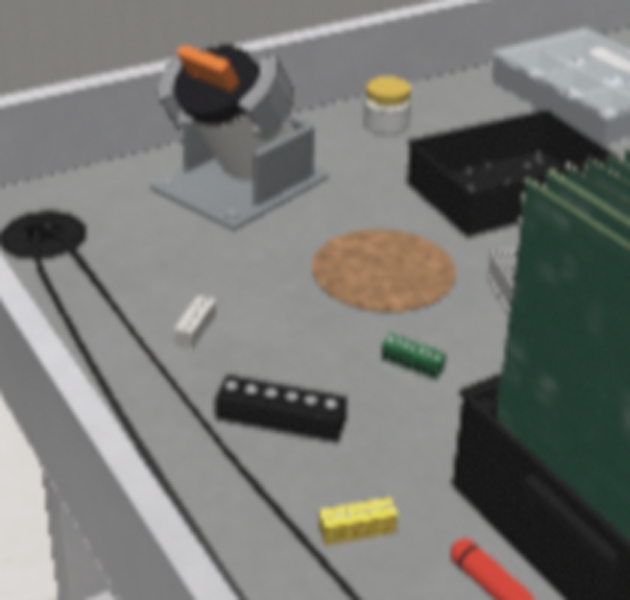

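The top crop shows the capped canister with its orange bar at full-image px ~(190,213), the mat at (256,191), and the heat sink at (285,164). The block candidates are green (295,209), white (255,250), pink (311,185) and yellow (336,252). Green and white match by colour, and pink and yellow are the decoys. The side crop agrees.

```bash
cat > h.py <<'E'
import numpy as np,cv2
from scipy.optimize import least_squares
from scipy.spatial.transform import Rotation as Ro
def cloud(p):
    Z=p["range_z"];v,u=np.mgrid[:384,:512]
    P=np.dstack([(u-p["cx"])/p["fx"]*Z,(v-p["cy"])/p["fy"]*Z,Z]).reshape(-1,3)
    R=cv2.Rodrigues(p["rvec"])[0];W=(P-p["tvec"].reshape(3))@R
    return W.reshape(384,512,3),(Z>0)
def hsv(p): return cv2.cvtColor(np.ascontiguousarray(p["frame"]),cv2.COLOR_RGB2HSV)
def pts(p,lo,hi,box):
    W,ok=cloud(p);m=(cv2.inRange(hsv(p),lo,hi)>0)&ok
    q=np.zeros_like(m);q[box[1]:box[3],box[0]:box[2]]=1
    return W[m&q]
def rect(P):
    c,s,a=cv2.minAreaRect((P[:,:2]*1000).astype(np.float32))
    b=cv2.boxPoints((c,s,a));e=[b[1]-b[0],b[2]-b[1]];e=max(e,key=np.linalg.norm)
    return np.round(c,1),np.round(s,1),round(np.degrees(np.arctan2(e[1],e[0])),1)
def axes(yaw): # cap/canister frame columns, u=stand x
    return Ro.from_euler("z",yaw)*Ro.from_euler("y",-np.pi/6)
E
python3 - <<'E'
from h import *
T=np.load("top0.npz");S=np.load("side0.npz")
W,ok=cloud(T);print("bench z",np.median(W[230:240,215:240,2]));W2,_=cloud(S);print(np.median(W2[215:225,225:245,2]))
wh=dict(top=(245,238,266,262),side=(203,226,226,249))
for n,p,gb,mb in(("top",T,(280,196,310,220),(230,165,282,216)),("side",S,(270,236,303,260),(248,200,308,240))):
    for nm,P in(("green",pts(p,(45,80,30),(90,255,255),gb)),("white",pts(p,(0,0,195),(180,50,255),wh[n])),("mat",pts(p,(5,60,60),(22,255,255),mb))):
        print(n,nm,len(P),rect(P) if len(P)>3 else "",np.round(np.percentile(P[:,2],[10,50,90])*1000,1),np.round(np.median(P,0),4))
O=[pts(T,(3,150,120),(20,255,255),(170,190,215,230)),pts(S,(3,150,120),(20,255,255),(200,140,240,170))]
def fit(O):
    def f(x):
        q=axes(x[3]).inv().apply(O-x[:3])-[0,0,.0335]
        d=np.abs(q)-[.006,.027,.0135]
        return np.linalg.norm(np.maximum(d,0),axis=1)+np.minimum(d.max(1),0)
    m=O.mean(0);best=None
    for y in np.arange(-1,1.1,.25):
        s=least_squares(f,[*(m-axes(y).apply([0,0,.04])),y],loss="soft_l1",f_scale=.002,x_scale=[.01,.01,.01,.1])
        if best is None or s.cost<best.cost:best=s
    x=best.x;a=axes(x[3]).as_matrix()[:,2];o=x[:3]-.082*a
    print(len(O),np.round(x,4),np.degrees(x[3]),np.sqrt(np.mean(best.fun**2)),"origin",o)
    return x
fit(O[0]);fit(O[1]);fit(np.vstack(O))
E
```

```text
bench z -0.0006004731420370855
-0.00217166331810871
top green 31 (array([ 603.9, -257.2]), array([ 9.9, 37.8]), np.float32(-63.2)) [13.  15.8 20.1] [ 0.6002 -0.2502  0.0158]
top white 59 (array([ 490.5, -144.9]), array([38.9, 11.3]), np.float32(39.9)) [12.2 15.3 18.5] [ 0.4893 -0.1441  0.0153]
top mat 1274 (array([ 655.9, -148.3]), array([114.1, 110.7]), np.float32(0.5)) [-1.2  2.4  5.6] [ 0.6555 -0.147   0.0024]
side green 101 (array([ 601.7, -260.1]), array([13.8, 42.2]), np.float32(-61.0)) [ 6.6 12.  15.1] [ 0.5997 -0.2627  0.012 ]
side white 46 (array([ 488.7, -143.6]), array([36.8, 11.9]), np.float32(38.7)) [13.  13.9 15.9] [ 0.4876 -0.1436  0.0139]
side mat 1021 (array([ 653.6, -148.6]), array([115.1, 113.4]), np.float32(51.6)) [-0.3  0.9  2.1] [ 0.6525 -0.1514  0.0009]
174 [0.6008 0.0213 0.0981 0.2901] 16.623779168859784 0.0023290548322197745 origin [0.64005014 0.03300616 0.0270372 ]
86 [0.6026 0.02   0.0974 0.1723] 9.87050380012959 0.00359964097841711 origin [0.64301801 0.02703654 0.02637246]
260 [0.6011 0.0214 0.0976 0.2654] 15.205535199739854 0.003090894604827022 origin [0.64070278 0.03216134 0.0265675 ]
```

```bash
cat >> h.py <<'E'
from scipy.optimize import minimize
BAR=np.array([[a*.006,b*.027,c] for a in(-1,1) for b in(-1,1) for c in(.02,.047)])
def sil(p,X):
    uv=cv2.projectPoints(X,p["rvec"],p["tvec"],np.array([[p["fx"],0,p["cx"]],[0,p["fy"],p["cy"]],[0,0,1.]]),None)[0][:,0]
    k=8;m=np.zeros((384*k//2,512*k//2),np.uint8) 
    h=cv2.convexHull(((uv+.5)*4*16-.0).astype(np.float32)).astype(np.int32)
    cv2.fillConvexPoly(m,h,255,shift=4)
    return cv2.GaussianBlur(cv2.resize(m,(512,384),interpolation=cv2.INTER_AREA).astype(float)/255,(0,0),.7)
def orange(p,b):
    f=p["frame"].astype(float);o=np.clip((f[...,0]-f[...,2]-30)/110,0,1);q=np.zeros_like(o);q[b[1]:b[3],b[0]:b[2]]=1;return o*q
E
python3 - <<'E'
from h import *
T=np.load("top0.npz");S=np.load("side0.npz")
t={"T":(T,orange(T,(170,190,215,230))),"S":(S,orange(S,(200,140,240,170)))}
for use in("TS","T","S"):
    def c(x):
        X=axes(x[3]).apply(BAR)+x[:3];return sum(((sil(t[k][0],X)-t[k][1])**2).sum() for k in use)
    best=min((minimize(c,[.601,.0214,.0985,y],method="Nelder-Mead",options=dict(initial_simplex=np.array([.601,.0214,.0985,y])+np.vstack([np.zeros(4),np.diag([.006,.006,.006,.1])]),maxiter=300)) for y in(.15,.3)),key=lambda s:s.fun)
    x=best.x;print(use,np.round(x,4),np.degrees(x[3]),best.fun,x[:3]-.082*axes(x[3]).as_matrix()[:,2])
W,ok=cloud(T);m=W[176:230,165:222].reshape(-1,3);print(np.sort(m[:,2])[-12:])
pl=m[(m[:,2]>.004)&(m[:,2]<.014)];print("plate",len(pl),rect(pl))
E
```

```text
TS [0.6014 0.0201 0.0984 0.2195] 12.57692439390549 46.85614549718851 [0.64143141 0.02907057 0.0274089 ]
T [0.6016 0.0222 0.0942 0.3173] 18.180723420138168 5.67855995980875 [0.64051419 0.03497581 0.02323362]
S [0.6081 0.0329 0.092  0.0944] 5.408159707409591 29.92039144507071 [0.64886977 0.03673489 0.02102031]
[0.14330353 0.14350067 0.14383768 0.14435456 0.14480793 0.14596052
 1.32439404 1.32439404 1.32439404 1.32439404 1.32439404 1.32439404]
plate 336 (array([622.7,  28. ]), array([150.1, 158.3]), np.float32(-89.5))
```

```bash
python3 - <<'E'
from h import *
T=np.load("top0.npz");S=np.load("side0.npz")
def mk(p,b):
    m=cv2.inRange(hsv(p),(2,100,50),(25,255,255))/255.;q=np.zeros_like(m);q[b[1]:b[3],b[0]:b[2]]=1;return m*q
t={"T":(T,mk(T,(170,190,215,230))),"S":(S,mk(S,(200,140,240,170)))}
for use in("TS","S","T"):
    def c(x):
        X=axes(x[3]).apply(BAR)+x[:3];return sum(((sil(t[k][0],X)-t[k][1])**2).sum() for k in use)
    best=min((minimize(c,[.601,.0214,.0985,y],method="Nelder-Mead",options=dict(initial_simplex=np.array([.601,.0214,.0985,y])+np.vstack([np.zeros(4),np.diag([.006,.006,.006,.1])]),maxiter=300)) for y in(.15,.3)),key=lambda s:s.fun)
    x=best.x;print(use,np.round(x,4),np.degrees(x[3]),best.fun,x[:3]-.082*axes(x[3]).as_matrix()[:,2])
im=S["frame"][:,:,::-1].copy();
for k,(p,m) in t.items():
    im=p["frame"][:,:,::-1].copy();K=np.array([[p["fx"],0,p["cx"]],[0,p["fy"],p["cy"]],[0,0,1.]])
    b=(165,135,255,215) if k=="S" else (160,170,230,235)
    z=7;g=cv2.resize(im[b[1]:b[3],b[0]:b[2]],None,fx=z,fy=z,interpolation=cv2.INTER_CUBIC)
    for x,col in(((.6014,.0201,.0984,.29),(0,255,0)),):
        R=axes(x[3]);th=np.linspace(0,2*np.pi,60)
        sets=[BAR[[0,2,6,4,0]],BAR[[1,3,7,5,1]],np.c_[.037*np.cos(th),.037*np.sin(th),0*th+.02]]
        u=Ro.from_euler("z",x[3]);
        for X in sets:
            uv=cv2.projectPoints(R.apply(X)+x[:3],p["rvec"],p["tvec"],K,None)[0][:,0]
            cv2.polylines(g,[((uv+.5-[b[0],b[1]])*z).astype(int)],False,col,1)
    t[k]=g
h=max(g.shape[0] for g in t.values());w=[cv2.copyMakeBorder(g,0,h-g.shape[0],0,0,0) for g in t.values()]
g=np.hstack(w);g=cv2.resize(g,None,fx=790/g.shape[1],fy=790/g.shape[1]);cv2.imwrite("pics/ov.png",g)
E
```

```text
TS [0.6015 0.0216 0.0965 0.2975] 17.042925779376525 29.80747601028778 [0.64067637 0.03365599 0.02548536]
S [0.6012 0.022  0.0965 0.299 ] 17.13375936253382 14.01127836614421 [0.64042294 0.03402918 0.02548631]
T [0.6014 0.0205 0.1026 0.2785] 15.958432943948162 14.706556190963145 [0.64084603 0.03174124 0.03162697]
```

View pics/ov.png

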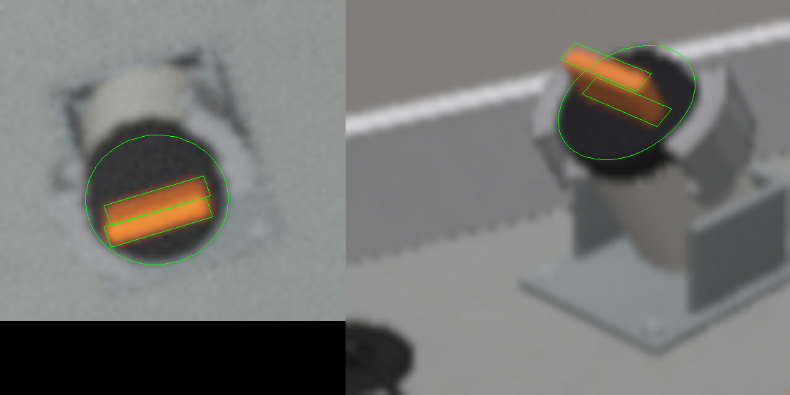

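The overlay of the fitted bar and disc matches both views to about 1 px, so the cap is at (0.6015, 0.0215, 0.098) with yaw 17°.

```bash
cat >> h.py <<'E'
C=np.array([.6015,.0215,.098]);A=axes(np.radians(17)).as_matrix()
TA=np.c_[A[:,1],A[:,0],-A[:,2]]
def rel(s,pos,Rt):
    q=s["eef_rot"];R=Ro.from_quat([q[1],q[2],q[3],q[0]])
    print("lin",np.round(R.inv().apply(pos-s["ee_pos"])*1000,1),"twist",np.round((R.inv()*Ro.from_matrix(Rt)).as_rotvec(degrees=True),1),"target",np.round(pos,3))
def st(s):
    q=s["eef_rot"];R=Ro.from_quat([q[1],q[2],q[3],q[0]])
    print("t",round(float(s["clock"]),2),"q",np.round(s["q"],2),"F",np.round(s["wrist_force"],1),"w",round(float(s["grip_width"]),4),"gf",round(float(s["grasp_force"]),1))
    p=A.T@(s["ee_pos"]-C)*1000;print("TCP in cap0 frame mm",np.round(p,1),"rotvec vs TA",np.round((Ro.from_matrix(TA).inv()*R).as_rotvec(degrees=True),1))
E
python3 -c "
from h import *;from workcell import r
s=r.sense();st(s);rel(s,C+A@[0,0,.17],TA)"
```

```text
t 0.9 q [-1.3   0.43  0.02  1.57 -0.01  1.13 -0.08] F [-0.3  1.1 -0.1] w 0.0851 gf 0.0
TCP in cap0 frame mm [-65.5 646.1 275.6] rotvec vs TA [ 27.9  13.5 -50.5]
lin [-486.1 -439.6   58.7] twist [-27.9 -13.5  50.5] target [ 0.52  -0.003  0.245]
```

```bash
python3 -m jog '{"grip":[0,0,0,0,0,0,0,0,0,0,0,0],"linear":[[-45,-40,5],[-90,-80,10],[-135,-120,15],[-180,-160,20],[-225,-200,26],[-270,-245,32],[-315,-285,38],[-360,-325,43],[-405,-365,48],[-450,-405,54],[-486,-440,59],[-486,-440,59]],"twist":[[-2,-1,4],[-5,-2,8],[-7,-3,13],[-10,-5,18],[-13,-6,23],[-16,-8,28],[-19,-9,34],[-22,-11,40],[-25,-12,45],[-28,-13.5,50.5],[-28,-13.5,50.5],[-28,-13.5,50.5]]}' 80; python3 -c "
from h import *;from workcell import r
s=r.sense();st(s);rel(s,C+A@[0,0,.17],TA);rel(s,C+A@[0,0,.102],TA)"
```

```text
clock: 2.4
ee_pos: [0.5209, -0.0068, 0.245]
eef_rot: [0.155, 0.576, 0.775, 0.209]
wrist_force: [-0.2, 0.6, -0.3]
grip_width: 0.0854
grasp_force: 0.0
t 2.4 q [-0.22  0.17  0.24  2.26 -0.76  0.28  0.99] F [-0.2  0.6 -0.3] w 0.0854 gf 0.0
TCP in cap0 frame mm [ -0.4  -3.5 170. ] rotvec vs TA [-0.1 -0.1  0.2]
lin [ 3.5  0.4 -0. ] twist [ 0.1  0.1 -0.2] target [ 0.52  -0.003  0.245]
lin [ 3.6  0.3 68. ] twist [ 0.1  0.1 -0.2] target [0.553 0.007 0.186]
```

```bash
python3 -m jog '{"grip":[0,0,0,0.5,0.8,1,1,1,1],"linear":[[3.5,0.4,30],[3.5,0.4,55],[3.5,0.4,68],[3.5,0.4,68],[3.5,0.4,68],[3.5,0.4,68],[3.5,0.4,68],[3.5,0.4,68],[3.5,0.4,68]],"twist":[[0,0,0],[0,0,0],[0,0,0],[0,0,0],[0,0,0],[0,0,0],[0,0,0],[0,0,0],[0,0,0]]}' 80; python3 -c "
from h import *;from workcell import r
s=r.sense();st(s)
p=r.snapshot('side');b=(150,80,270,200);cv2.imwrite('pics/g.png',cv2.resize(p['frame'][b[1]:b[3],b[0]:b[2],::-1],(600,600),interpolation=2))"
```

```text
clock: 3.52
ee_pos: [0.5519, 0.0099, 0.1867]
eef_rot: [0.154, 0.574, 0.776, 0.209]
wrist_force: [-3.0, -0.3, 4.6]
grip_width: 0.01
grasp_force: 81.3
t 3.52 q [-0.03  0.33 -0.03  2.24 -1.09  0.13  1.31] F [-3.  -0.3  4.6] w 0.01 gf 81.3
TCP in cap0 frame mm [  0.3   3.4 102.2] rotvec vs TA [-0.1  0.1 -0. ]
```

View pics/g.png

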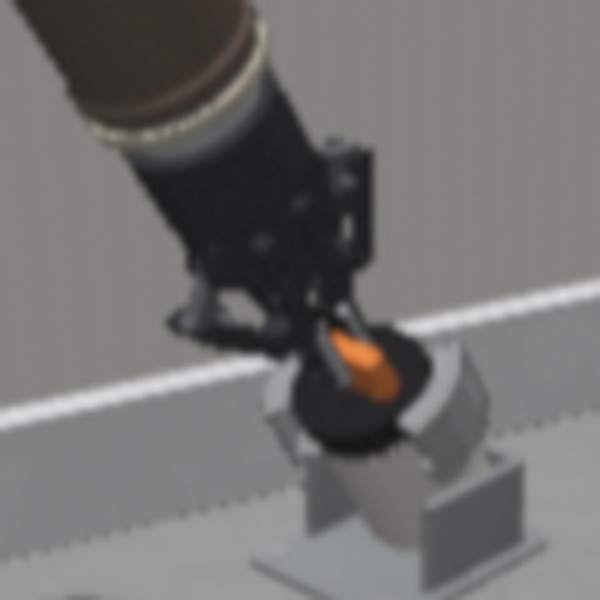

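Bar gripped between both pads. Pressing 7 mm in small steps.

```bash
python3 -m jog '{"grip":[1,1,1,1,1],"linear":[[0,0,2],[0,0,4],[0,0,6],[0,0,7],[0,0,7]],"twist":[[0,0,0],[0,0,0],[0,0,0],[0,0,0],[0,0,0]]}' 100; python3 -c "
from h import *;from workcell import r
s=r.sense();st(s)
print(A.T@s['wrist_force'])"
```

```text
clock: 4.2
ee_pos: [0.5553, 0.0109, 0.1806]
eef_rot: [0.154, 0.574, 0.776, 0.209]
wrist_force: [-6.3, -0.7, 9.6]
grip_width: 0.0093
grasp_force: 103.4
t 4.2 q [-0.03  0.34 -0.02  2.24 -1.19  0.13  1.41] F [-6.3 -0.7  9.6] w 0.0093 gf 103.4
TCP in cap0 frame mm [ 0.3  3.4 95.2] rotvec vs TA [-0.1  0.1 -0. ]
[-0.553744    1.12084875 11.44310302]
```

```bash
python3 -m jog '{"grip":[1,1,1,1,1,1,1,1],"linear":[[0,0,1],[0,-0.3,1],[0,-0.6,1],[0,-0.9,1],[-0.1,-1.2,1],[-0.2,-1.5,1],[-0.3,-1.7,1],[-0.3,-1.7,1]],"twist":[[0,0,0],[0,0,-5],[0,0,-10],[0,0,-15],[0,0,-20],[0,0,-25],[0,0,-30],[0,0,-30]]}' 100; python3 -c "
from h import *;from workcell import r
s=r.sense();st(s)
print(A.T@s['wrist_force'],A.T@s['torque'])"
```

```text
clock: 5.2
ee_pos: [0.5546, 0.0096, 0.1793]
eef_rot: [0.204, 0.354, 0.899, 0.162]
wrist_force: [-9.9, -2.5, 16.0]
grip_width: 0.0094
grasp_force: 104.6
t 5.2 q [-0.02  0.34 -0.03  2.24 -1.22  0.12  1.96] F [-9.9 -2.5 16. ] w 0.0094 gf 104.6
TCP in cap0 frame mm [-1.2  2.4 94.6] rotvec vs TA [ -0.1  -0.  -30. ]
[-0.78159045  0.53869932 18.97696073] [0.05420398 0.61970469 0.11079573]
```

```bash
python3 -m jog '{"grip":[1,1,1,1,1,1],"linear":[[0,-0.3,0],[0,-0.6,0],[-0.1,-0.9,0],[-0.2,-1.2,0],[-0.4,-1.5,0],[-0.5,-1.7,0]],"twist":[[0,0,-5],[0,0,-10],[0,0,-15],[0,0,-20],[0,0,-25],[0,0,-30]]}' 100; python3 -c "
from h import *;from workcell import r
s=r.sense();st(s)
print(A.T@s['wrist_force'],A.T@s['torque'])"
```

```text
clock: 5.95
ee_pos: [0.5539, 0.0082, 0.1787]
eef_rot: [0.239, 0.108, 0.959, 0.104]
wrist_force: [-9.2, -2.6, 15.8]
grip_width: 0.0095
grasp_force: 104.6
t 5.95 q [-0.01  0.34 -0.04  2.25 -1.23  0.12  2.5 ] F [-9.2 -2.6 15.8] w 0.0095 gf 104.6
TCP in cap0 frame mm [-2.4  1.2 94.6] rotvec vs TA [ -0.1  -0.1 -60.1]
[-0.32986387  0.21388381 18.48625268] [ 0.11280527  0.59041589 -0.32265733]
```

```bash
python3 -m jog '{"grip":[1,1,1,1],"linear":[[0,-0.3,-2],[0,-0.6,-4],[0,-0.7,-5],[0,-0.7,-5]],"twist":[[0,0,-5],[0,0,-10],[0,0,-13],[0,0,-13]]}' 100; python3 -c "
from h import *;from workcell import r
s=r.sense();st(s)
print(A.T@s['wrist_force'],A.T@s['torque'])"
```

```text
clock: 6.45
ee_pos: [0.5513, 0.0069, 0.1824]
eef_rot: [0.248, -0.0, 0.966, 0.076]
wrist_force: [-3.3, -1.8, 7.0]
grip_width: 0.0097
grasp_force: 103.1
t 6.45 q [ 0.    0.34 -0.06  2.25 -1.14  0.12  2.64] F [-3.3 -1.8  7. ] w 0.0097 gf 103.1
TCP in cap0 frame mm [-3.1  0.7 99.2] rotvec vs TA [ -0.1  -0.  -73. ]
[ 0.34164105 -0.76376292  7.91572906] [0.01379018 0.59214312 0.06929727]
```

```bash
python3 -m jog '{"grip":[1,1,1,1,1,1,1],"linear":[[0,0,-2],[0,0,-4],[0,0,-8],[0,0,-16],[0,0,-30],[0,0,-50],[0,0,-70]],"twist":[[0,0,-3],[0,0,-5],[0,0,-5],[0,0,-5],[0,0,-5],[0,0,-5],[0,0,-5]]}' 100; python3 -c "
from h import *;from workcell import r
s=r.sense();st(s)
print(A.T@s['wrist_force'],A.T@s['torque'])
# place: cap flat, keep tool down
M=np.array([.655,-.148])
q=s['eef_rot'];R=Ro.from_quat([q[1],q[2],q[3],q[0]]);x=R.as_matrix()[:,0];print('x heading',np.degrees(np.arctan2(x[1],x[0])),x)
p=r.snapshot('side');b=(140,60,300,200);cv2.imwrite('pics/l.png',cv2.resize(p['frame'][b[1]:b[3],b[0]:b[2],::-1],(640,560),interpolation=2))"
```

```text
clock: 7.32
ee_pos: [0.5171, -0.003, 0.2426]
eef_rot: [0.25, -0.042, 0.965, 0.066]
wrist_force: [-0.1, 1.1, -0.5]
grip_width: 0.0093
grasp_force: 120.0
t 7.33 q [-0.26  0.17  0.28  2.27 -0.79  0.28  2.38] F [-0.1  1.1 -0.5] w 0.0093 gf 120.0
TCP in cap0 frame mm [ -3.8   1.2 169.2] rotvec vs TA [ -0.1   0.1 -78. ]
[-0.04049587  1.05533815 -0.52890416] [-0.03845255  0.61365619 -0.00173506]
x heading -176.81445091787958 [-0.87120381 -0.04848744 -0.48852113]
```

View pics/l.png

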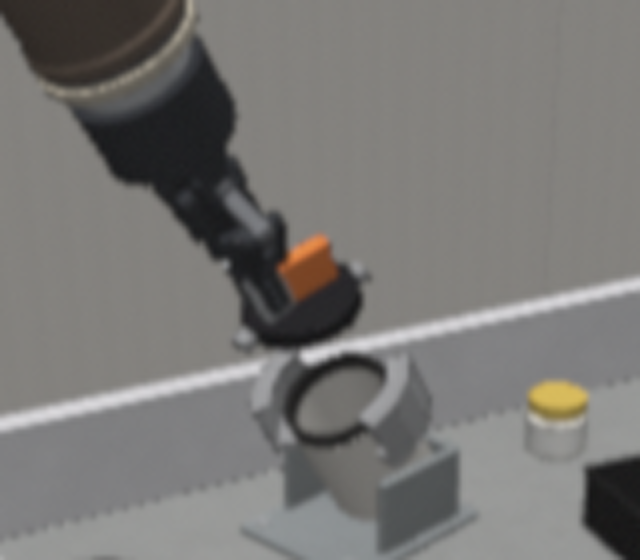

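```bash
python3 -c "
from h import *;from workcell import r
s=r.sense()
a=np.radians(170);x=np.array([np.cos(a),np.sin(a),0]);z=np.array([0,0,-1.]);Rt=np.c_[x,np.cross(z,x),z]
P=np.array([.6545,-.148,0])+.0034*x
rel(s,P+[0,0,.25],Rt)"
```

```text
lin [-112.9 -156.7   38.3] twist [10.2 28.4 14.6] target [ 0.651 -0.147  0.25 ]
```

```bash
python3 -m jog '{"grip":[1,1,1,1,1,1,1],"linear":[[-20,-30,0],[-45,-62,5],[-70,-95,15],[-95,-130,28],[-113,-157,38],[-113,-157,38],[-113,-157,38]],"twist":[[2,5.7,3],[4,11.4,6],[6,17,9],[8,22.8,12],[10.2,28.4,14.6],[10.2,28.4,14.6],[10.2,28.4,14.6]]}' 100; python3 -c "
from h import *;from workcell import r
s=r.sense();st(s)
a=np.radians(170);x=np.array([np.cos(a),np.sin(a),0]);z=np.array([0,0,-1.]);Rt=np.c_[x,np.cross(z,x),z]
P=np.array([.6545,-.148,0])+.0034*x
rel(s,P+[0,0,.112],Rt)"
```

```text
clock: 8.25
ee_pos: [0.6518, -0.1465, 0.2474]
eef_rot: [-0.0, 0.086, 0.996, -0.0]
wrist_force: [-0.7, -0.1, -0.8]
grip_width: 0.0095
grasp_force: 120.0
t 8.25 q [-0.26  0.61  0.64  1.56 -0.4   1.1   1.88] F [-0.7 -0.1 -0.8] w 0.0095 gf 120.0
TCP in cap0 frame mm [  73.8 -175.3  129.9] rotvec vs TA [ 26.9  16.5 -61.6]
lin [  0.4  -1.  135.4] twist [-0.  -0.   0.1] target [ 0.651 -0.147  0.112]
```

```bash
python3 -m jog '{"grip":[1,1,1,1,1,1,1],"linear":[[0,0,45],[0,0,90],[0,0,120],[0,0,133],[0,0,136],[0,0,139],[0,0,139]],"twist":[[0,0,0],[0,0,0],[0,0,0],[0,0,0],[0,0,0],[0,0,0],[0,0,0]]}' 60; python3 -c "
from h import *;from workcell import r
s=r.sense();st(s)
p=r.snapshot('side');b=(200,120,340,260);cv2.imwrite('pics/p.png',cv2.resize(p['frame'][b[1]:b[3],b[0]:b[2],::-1],(600,600),interpolation=2))
np.savez('side1.npz',**p)"
```

```text
clock: 9.12
ee_pos: [0.6527, -0.1472, 0.1105]
eef_rot: [0.001, 0.087, 0.996, -0.001]
wrist_force: [-0.4, 0.3, -1.3]
grip_width: 0.0095
grasp_force: 120.0
t 9.12 q [-0.2   0.76  0.55  1.67 -0.5   0.86  1.96] F [-0.4  0.3 -1.3] w 0.0095 gf 120.0
TCP in cap0 frame mm [   5.9 -176.3   11. ] rotvec vs TA [ 26.9  16.4 -61.6]
```

View pics/p.png

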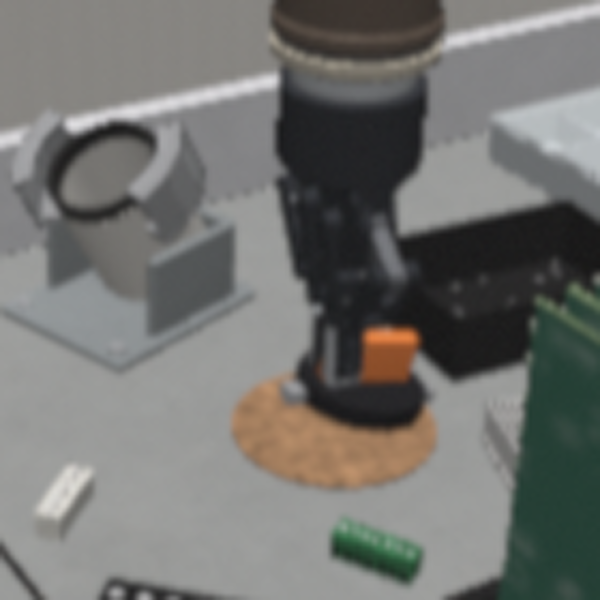

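```bash
python3 - <<'E'
from h import *
p=np.load("side1.npz")
P=pts(p,(2,100,50),(25,255,255),(280,190,302,212))
print(len(P),np.round(np.percentile(P,[3,50,97],axis=0)*1000,1))
x=np.array([np.cos(np.radians(170)),np.sin(np.radians(170)),0])
s=(P-np.array([.6527,-.1472,0]))@x*1000;print(np.percentile(s,[1,5,50,95,99]))
W,ok=cloud(p);f=p["frame"].astype(int).sum(2);v,u=np.mgrid[:384,:512]
# disc dark pixels
m=ok&(f<120)&(u>268)&(u<302)&(v>200)&(v<221);D=W[m];D=D[D[:,2]<.045];print(len(D),rect(D),np.round(np.percentile(D,[2,50,98],axis=0),4))
E
```

```text
177 [[ 649.3 -184.6   -0. ]
 [ 680.8 -159.3   43.5]
 [ 745.9  -77.2   84.2]]
[-83.70414326 -82.16197947 -29.84083681  -5.72032327   1.21625858]
152 (array([ 691.3, -157.3]), array([117.6,  55.8]), np.float32(12.8)) [[ 0.6332 -0.1899  0.0082]
 [ 0.6528 -0.177   0.0295]
 [ 0.7424 -0.1238  0.037 ]]
```

```bash
python3 - <<'E'
from h import *
p=np.load("side1.npz")
P=pts(p,(2,190,120),(25,255,255),(270,190,302,212))
x=np.array([np.cos(np.radians(170)),np.sin(np.radians(170)),0])
s=(P-np.array([.6527,-.1472,0]))@x*1000;k=(s>-60);P=P[k];s=s[k]
print(len(P),np.sort(s)[[0,1,2,3,4,5,-3,-2,-1]],np.round(np.percentile(P[:,2],[5,50,95]),4))
W,ok=cloud(p);h=hsv(p);v,u=np.mgrid[:384,:512];m=(cv2.inRange(h,(2,190,120),(25,255,255))>0)&(u<302)&(u>270)&(v>190)&(v<212)
print("px extent",u[m].min(),u[m].max(),v[m].min(),v[m].max())
# silhouette fit of right edge: project bar ends for various offsets
K=np.array([[p["fx"],0,p["cx"]],[0,p["fy"],p["cy"]],[0,0,1.]])
for z0 in(.003,.008,.013):
  for o in(-3,-8,-13,-18):
    c=np.array([.6527,-.1472,z0])+x*o/1000;y=np.array([x[1],-x[0],0])
    X=[c+x*a*.027+y*b*.006+[0,0,d] for a in(-1,1) for b in(-1,1) for d in(.02,.047)]
    uv=cv2.projectPoints(np.array(X),p["rvec"],p["tvec"],K,None)[0][:,0];print(z0,o,uv.min(0).round(1),uv.max(0).round(1))
E
```

```text
Traceback (most recent call last):
IndexError: index 0 is out of bounds for axis 0 with size 0
```

```bash
python3 - <<'E'
from h import *
p=np.load("side1.npz")
W,ok=cloud(p);h=hsv(p);print(h[202,292],h[202,286],W[202,286:300].round(3)[:, :].tolist())
m=(cv2.inRange(h,(3,140,140),(20,255,255))>0);v,u=np.mgrid[:384,:512];m&=(u>270)&(u<305)&(v>190)&(v<212)
print("px extent",u[m].min(),u[m].max(),v[m].min(),v[m].max())
x=np.array([np.cos(np.radians(170)),np.sin(np.radians(170)),0])
K=np.array([[p["fx"],0,p["cx"]],[0,p["fy"],p["cy"]],[0,0,1.]])
for z0 in(.003,.008,.013):
  for o in(-3,-8,-13,-18):
    c=np.array([.6527,-.1472,z0])+x*o/1000;y=np.array([x[1],-x[0],0])
    X=[c+x*a*.027+y*b*.006+[0,0,d] for a in(-1,1) for b in(-1,1) for d in(.02,.047)]
    uv=cv2.projectPoints(np.array(X),p["rvec"],p["tvec"],K,None)[0][:,0];print(z0,o,uv.min(0).round(1),uv.max(0).round(1))
E
```

```text
[ 11 178 142] [ 11 175 141] [[0.669, -0.157, 0.049], [0.672, -0.158, 0.048], [0.674, -0.159, 0.048], [0.676, -0.161, 0.049], [0.678, -0.161, 0.048], [0.681, -0.161, 0.047], [0.685, -0.16, 0.045], [0.687, -0.162, 0.046], [0.691, -0.16, 0.044], [0.695, -0.159, 0.042], [0.695, -0.162, 0.044], [0.744, -0.108, -0.001], [0.743, -0.112, 0.002], [0.744, -0.116, 0.004]]
px extent 285 296 197 204
0.003 -3 [266.8 198. ] [290.4 214.4]
0.003 -8 [268.8 197.6] [292.3 214. ]
0.003 -13 [270.7 197.3] [294.2 213.6]
0.003 -18 [272.6 196.9] [296.1 213.2]
0.008 -3 [266.9 196.2] [290.6 212.6]
0.008 -8 [268.8 195.8] [292.5 212.2]
0.008 -13 [270.8 195.5] [294.4 211.8]
0.008 -18 [272.7 195.1] [296.3 211.4]
0.013 -3 [267.  194.4] [290.7 210.8]
0.013 -8 [268.9 194. ] [292.6 210.4]
0.013 -13 [270.9 193.6] [294.6 210. ]
0.013 -18 [272.8 193.3] [296.5 209.6]
```

The cap is held about 16 mm off-centre along its bar and hovers roughly 2–5 mm above the mat. I'll shift it 14 mm, then lower it.

```bash
python3 -m jog '{"grip":[1,1,1,1,1],"linear":[[8,0,0],[14,0,1],[14,0,2],[14,0,4],[14,0,4]],"twist":[[0,0,0],[0,0,0],[0,0,0],[0,0,0],[0,0,0]]}' 60; python3 -c "
from workcell import r;from h import *;st(r.sense())"
```

```text
clock: 9.8
ee_pos: [0.6384, -0.1448, 0.106]
eef_rot: [-0.0, 0.087, 0.996, -0.001]
wrist_force: [-3.4, 0.4, 5.4]
grip_width: 0.0094
grasp_force: 121.2
t 9.8 q [-0.21  0.74  0.55  1.71 -0.5   0.83  1.97] F [-3.4  0.4  5.4] w 0.0094 gf 121.2
TCP in cap0 frame mm [  -7.5 -169.9   13.5] rotvec vs TA [ 26.9  16.5 -61.6]
```

```bash
python3 -m jog '{"grip":[0.7,0.4,0.2,0.2,0.2,0.2,0.2,0.2],"linear":[[0,0,0],[0,0,0],[0,0,0],[0,0,-30],[0,0,-80],[0,0,-140],[0,50,-140],[0,100,-140]],"twist":[[0,0,0],[0,0,0],[0,0,0],[0,0,0],[0,0,0],[0,0,0],[0,0,0],[0,0,0]]}' 40; python3 - <<'E'
from workcell import r;from h import *;st(r.sense());print(r.sense()["ee_pos"])
S=r.snapshot("side");T=r.snapshot("top");np.savez("side2.npz",**S);np.savez("top2.npz",**T)
for p,b in((S,(245,185,310,240)),(T,(225,160,290,220))):
    P=pts(p,(3,140,140),(20,255,255),b);P=P[P[:,2]>.035];print(len(P),rect(P),np.median(P,0)) if len(P)>3 else print(len(P))
a=cv2.resize(S["frame"][170:250,230:320],(400,356));b=cv2.resize(T["frame"][150:230,210:300],(400,356))
cv2.imwrite("pics/rel.png",np.hstack([a,b])[:,:,::-1])
E
```

```text
clock: 10.8
ee_pos: [0.6562, -0.0455, 0.2466]
eef_rot: [0.001, 0.088, 0.996, -0.001]
wrist_force: [0.6, 0.5, -0.1]
grip_width: 0.0681
grasp_force: 0.0
t 10.8 q [-0.42  0.6   0.65  1.6  -0.39  1.08  1.73] F [ 0.6  0.5 -0.1] w 0.0681 gf 0.0
TCP in cap0 frame mm [102.6 -80.1 112.3] rotvec vs TA [ 26.9  16.3 -61.5]
[ 0.65620288 -0.04553645  0.24655035]
90 (array([ 648.7, -152.4]), array([11.6, 49.3]), np.float32(-7.3)) [ 0.64799008 -0.15303675  0.04664955]
83 (array([ 651.5, -150.7]), array([11.6, 52.7]), np.float32(-10.1)) [ 0.64971518 -0.14966911  0.04850126]
```

View pics/rel.png

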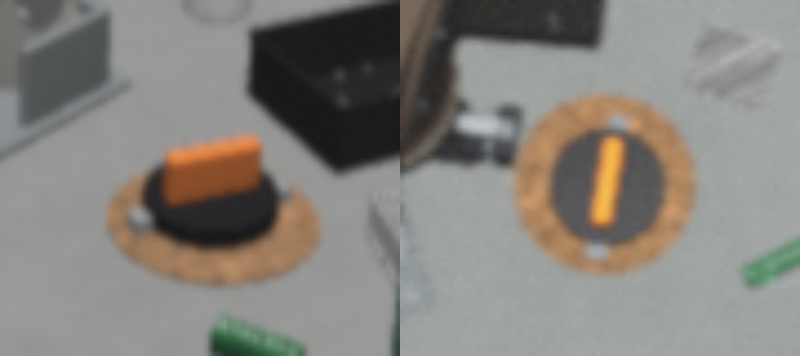

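The side and top views show the cap released upright on the mat, with the bar centre within about 6 mm of the mat centre. Next is the green block.

```bash
cat >> h.py <<'E'
def down(h):
    a=np.radians(h);x=np.array([np.cos(a),np.sin(a),0]);z=np.array([0,0,-1.]);return np.c_[x,np.cross(z,x),z]
def drop():
    t=(Ro.from_euler("z",np.radians(17))*Ro.from_euler("y",-np.radians(15))).as_matrix()
    R=np.c_[t[:,1],t[:,0],-t[:,2]]
    m=C+.006*A[:,2]+.004*A[:,0];return m,t[:,2],R
E
python3 -c "
from h import *;from workcell import r
s=r.sense();rel(s,np.array([.6025,-.2585,.17]),down(118))"
```

```text
lin [  17.7 -226.8   74.1] twist [ 0.1 -0.1 52.6] target [ 0.602 -0.258  0.17 ]
```

```bash
python3 -m jog '{"grip":[0.4,0.4,0.4,0.4,0.4,0.4,0.4,0.4],"linear":[[4,-50,0],[8,-100,5],[12,-150,20],[16,-200,50],[18,-227,74],[18,-227,74],[18,-227,74],[18,-227,74]],"twist":[[0,0,10],[0,0,20],[0,0,30],[0,0,40],[0,0,50],[0,0,52.5],[0,0,52.5],[0,0,52.5]]}' 40; python3 -c "
from h import *;from workcell import r
s=r.sense();st(s);rel(s,np.array([.6025,-.2585,.077]),down(118))"
```

```text
clock: 11.9
ee_pos: [0.5998, -0.2654, 0.1724]
eef_rot: [0.001, 0.517, 0.856, -0.0]
wrist_force: [-0.2, 0.6, -0.2]
grip_width: 0.0512
grasp_force: 0.0
t 11.9 q [-0.17  0.74  0.83  1.68 -0.62  1.01  1.36] F [-0.2  0.6 -0.2] w 0.0512 gf 0.0
TCP in cap0 frame mm [ -36.8 -273.9  107.2] rotvec vs TA [ 29.9   2.7 -10.6]
lin [ 5.   5.5 95.4] twist [ 0.   0.1 -0.2] target [ 0.602 -0.258  0.077]
```

```bash
python3 -c "
from h import *;from workcell import r
for i in range(4): r.snapshot('top')
s=r.sense();st(s);rel(s,np.array([.6025,-.2585,.077]),down(118))"
```

```text
t 12.1 q [-0.17  0.74  0.83  1.68 -0.62  1.01  1.36] F [1.4 0.1 0.2] w 0.0513 gf 0.0
TCP in cap0 frame mm [ -37.5 -274.3  107.4] rotvec vs TA [ 29.9   2.7 -10.4]
lin [ 5.3  6.3 95.2] twist [ 0.   0.1 -0.3] target [ 0.602 -0.258  0.077]
```

```bash
python3 -m jog '{"grip":[0.4,0.4,0.4,1,1,1,1],"linear":[[5,6,40],[5,6,80],[5,6,95],[5,6,95],[5,6,95],[5,6,95],[5,6,95]],"twist":[[0,0,0],[0,0,0],[0,0,0],[0,0,0],[0,0,0],[0,0,0],[0,0,0]]}' 40; python3 -c "
from h import *;from workcell import r
s=r.sense();st(s);print(s['ee_pos'])"
```

```text
clock: 12.98
ee_pos: [0.6026, -0.2603, 0.0785]
eef_rot: [0.002, 0.518, 0.855, -0.0]
wrist_force: [-1.1, 0.2, 7.3]
grip_width: 0.0127
grasp_force: 42.5
t 12.97 q [-0.12  0.84  0.74  1.73 -0.73  0.86  1.42] F [-1.1  0.2  7.3] w 0.0127 gf 42.5
TCP in cap0 frame mm [ -80.2 -269.8   23.8] rotvec vs TA [ 29.8   2.6 -10.4]
[ 0.60262201 -0.26032776  0.07848376]
```

```bash
python3 -m jog '{"grip":[1,1,1,1,1,1],"linear":[[0,0,-30],[0,0,-80],[0,0,-130],[0,0,-160],[0,0,-160],[0,0,-160]],"twist":[[0,0,0],[0,0,0],[0,0,0],[0,0,0],[0,0,0],[0,0,0]]}' 40; python3 -c "
from h import *;from workcell import r
s=r.sense();st(s);m,t,R=drop();rel(s,m+t*.14,R);rel(s,m+t*.083,R)"
```

```text
clock: 13.72
ee_pos: [0.6016, -0.2589, 0.2363]
eef_rot: [0.0, 0.518, 0.855, -0.0]
wrist_force: [-0.6, 0.0, -0.9]
grip_width: 0.0126
grasp_force: 41.6
t 13.72 q [-0.21  0.67  0.88  1.62 -0.56  1.12  1.3 ] F [-0.6  0.  -0.9] w 0.0126 gf 41.6
TCP in cap0 frame mm [  -1.8 -268.2  160.7] rotvec vs TA [ 29.9   2.7 -10.3]
lin [255.2  94.5  -4.3] twist [-15.   -1.3  10.5] target [0.567 0.011 0.24 ]
lin [252.5 109.1  50.7] twist [-15.   -1.3  10.5] target [0.581 0.015 0.185]
```

```bash
python3 -m jog '{"grip":[1,1,1,1,1,1,1,1,1],"linear":[[40,15,-5],[95,35,-10],[150,55,-10],[205,75,-7],[255,94,-4],[255,94,-4],[255,94,-4],[255,94,-4],[255,94,-4]],"twist":[[-2,0,2],[-5,0,4],[-9,-0.7,6],[-12,-1,8],[-15,-1.3,10.5],[-15,-1.3,10.5],[-15,-1.3,10.5],[-15,-1.3,10.5],[-15,-1.3,10.5]]}' 40; python3 -c "
from h import *;from workcell import r
s=r.sense();st(s);m,t,R=drop();rel(s,m+t*.083,R)"
```

```text
clock: 14.85
ee_pos: [0.5674, 0.0086, 0.2403]
eef_rot: [0.078, 0.591, 0.796, 0.105]
wrist_force: [-0.3, 0.1, -0.2]
grip_width: 0.0124
grasp_force: 41.6
t 14.85 q [-0.79  0.43  0.97  2.03 -0.7   0.73  0.88] F [-0.3  0.1 -0.2] w 0.0124 gf 41.6
TCP in cap0 frame mm [ 39.7  -2.3 141.4] rotvec vs TA [15.  -0.1  0.1]
lin [ 2.4  0.6 57. ] twist [-0.   0.1 -0.1] target [0.581 0.015 0.185]
```

```bash
python3 -m jog '{"grip":[1,1,1],"linear":[[2,0,25],[2,0.5,42],[2,0.5,42]],"twist":[[0,0,0],[0,0,0],[0,0,0]]}' 40; python3 - <<'E'
from workcell import r;from h import *;s=r.sense();st(s);m,t,R=drop();rel(s,m+t*.083,R)
S=r.snapshot("side");T=r.snapshot("top")
a=cv2.resize(S["frame"][110:210,180:280],(400,400),interpolation=2);b=cv2.resize(T["frame"][160:240,150:230],(400,400),interpolation=2)
cv2.imwrite("pics/d1.png",np.hstack([a,b])[:,:,::-1])
E
```

```text
clock: 15.22
ee_pos: [0.5772, 0.0146, 0.1989]
eef_rot: [0.077, 0.59, 0.797, 0.104]
wrist_force: [0.5, -1.6, -0.4]
grip_width: 0.0129
grasp_force: 41.6
t 15.22 q [-0.72  0.49  0.87  2.05 -0.8   0.66  0.96] F [ 0.5 -1.6 -0.4] w 0.0129 gf 41.6
TCP in cap0 frame mm [ 28.6   0.5 100.1] rotvec vs TA [15.1 -0.   0.1]
lin [-0.5  0.7 14.2] twist [-0.1  0.  -0.1] target [0.581 0.015 0.185]
```

View pics/d1.png

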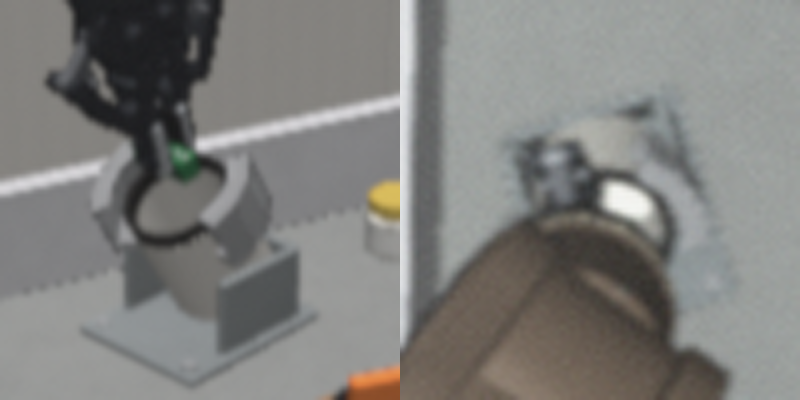

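```bash
python3 - <<'E'
from h import *
S=np.load("side0.npz");T=np.load("top0.npz");m,t,R=drop();tcp=np.array([.5772,.0146,.1989])
def uv(p,X): return cv2.projectPoints(np.array([X]),p["rvec"],p["tvec"],np.array([[p["fx"],0,p["cx"]],[0,p["fy"],p["cy"]],[0,0,1.]]),None)[0].ravel()
mc=C+.006*A[:,2]
print("side crop mouth",(uv(S,mc)-[180,110]+.5)*4,"tip",(uv(S,tcp-.073*t)-[180,110]+.5)*4,"grasp",(uv(S,tcp-.054*t)-[180,110]+.5)*4)
print("top crop mouth",(uv(T,mc)-[150,160]+.5)*5,"tcp",(uv(T,tcp)-[150,160]+.5)*5,"grasp",(uv(T,tcp-.054*t)-[150,160]+.5)*5)
for sgn in(-1,1):
  X=mc+sgn*.0305*A[:,1];print("mouth edge side",(uv(S,X)-[180,110]+.5)*4)
E
```

```text
side crop mouth [174.76696673 196.21068823] tip [169.62083397 160.78518809] grasp [163.30913788 135.60691557]
top crop mouth [206.22887048 242.09457511] tcp [191.16042991 269.27458767] grasp [198.12931795 250.56319464]
mouth edge side [209.61678253 210.9769354 ]
mouth edge side [141.1203693  181.95425782]
```

```bash
python3 - <<'E'
from workcell import r;from h import *
S=r.snapshot("side");W,ok=cloud(S);m,t,R=drop();mc=C+.006*A[:,2]
k=(cv2.inRange(hsv(S),(40,80,20),(95,255,255))>0)&ok;k[:, :215]=0;k[:,240:]=0;k[:140]=0;k[160:]=0
P=W[k];s=r.sense();d=(P-s["ee_pos"])@R*1000
print(len(P));print("block pts in tool frame pct",np.percentile(d,[5,50,95],axis=0).round(1))
v,u=np.nonzero(k);print(u.min(),u.max(),v.min(),v.max())
# rubber ring: dark px around the mouth; compare in canister frame
f=S["frame"].astype(int).max(2);k2=(f<50)&ok;k2[:,:205]=0;k2[:,245:]=0;k2[:152]=0;k2[175:]=0
q=(W[k2]-mc)@A*1000;q=q[np.abs(q[:,2])<12];print(len(q),np.percentile(q,[3,50,97],axis=0).round(1))
E
```

```text
35
block pts in tool frame pct [[-21.6  -9.   62.6]
 [-18.9  -0.   66.5]
 [ -4.2   5.5  74.5]]
223 229 145 153
51 [[-34.4 -28.6  -7.3]
 [-13.4  27.6  -1.9]
 [ 11.1  33.5   0.8]]
```

Block and mouth are aligned within a few mm, so I'll lower and release.

```bash
python3 -m jog '{"grip":[1,1,0.7,0.65,0.65,0.65,0.65,0.65],"linear":[[0,0.5,8],[0,0.5,12],[0,0.5,12],[0,0.5,12],[0,0.5,-10],[0,0.5,-50],[0,0.5,-90],[0,0.5,-90]],"twist":[[0,0,0],[0,0,0],[0,0,0],[0,0,0],[0,0,0],[0,0,0],[0,0,0],[0,0,0]]}' 40; python3 -c "
from h import *;from workcell import r
s=r.sense();st(s)
for i in range(2):S=r.snapshot('side')
s=r.sense();rel(s,np.array([.4895,-.1445,.19]),down(39))
a=cv2.resize(S['frame'][110:260,180:330],(600,600),interpolation=2);cv2.imwrite('pics/d2.png',a[:,:,::-1])"
```

```text
clock: 16.38
ee_pos: [0.5564, 0.0082, 0.2895]
eef_rot: [0.079, 0.59, 0.797, 0.107]
wrist_force: [1.3, 0.1, -1.0]
grip_width: 0.0301
grasp_force: 0.0
t 16.38 q [-0.9   0.34  1.07  2.   -0.58  0.8   0.78] F [ 1.3  0.1 -1. ] w 0.0301 gf 0.0
TCP in cap0 frame mm [ 55.1   0.4 189.4] rotvec vs TA [14.7  0.   0. ]
lin [-127.7 -129.7   65.4] twist [13.2 -9.  67.6] target [ 0.49  -0.144  0.19 ]
```

View pics/d2.png

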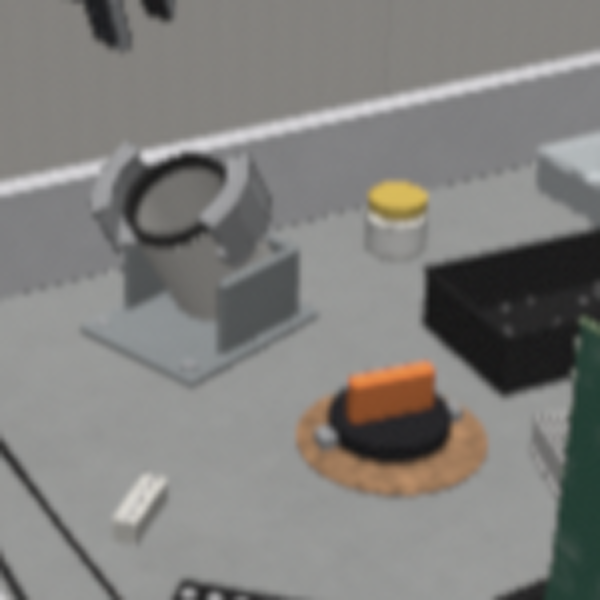

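The green block is no longer in the gripper or on the bench, so it's inside the canister. The cap is still centred. Next is the white block, at crop (140,505).

```bash
python3 -m jog '{"grip":[0.4,0.4,0.4,0.4,0.4,0.4,0.4,0.4,0.4,0.4],"linear":[[-20,-20,-5],[-45,-45,0],[-75,-75,20],[-100,-105,45],[-128,-130,65],[-128,-130,65],[-128,-130,65],[-128,-130,65],[-128,-130,65],[-128,-130,65]],"twist":[[2,-1,10],[4,-3,20],[6,-4,30],[8,-5,40],[10,-7,50],[12,-8,60],[13.2,-9,67.6],[13.2,-9,67.6],[13.2,-9,67.6],[13.2,-9,67.6]]}' 40; python3 -c "
from h import *;from workcell import r
s=r.sense();st(s);rel(s,np.array([.4895,-.1445,.079]),down(39))"
```

```text
clock: 17.73
ee_pos: [0.4889, -0.1453, 0.1904]
eef_rot: [0.0, 0.942, 0.335, -0.0]
wrist_force: [-0.7, 0.2, -0.4]
grip_width: 0.0514
grasp_force: 0.0
t 17.73 q [-0.62  0.69  1.24  2.04 -0.79  1.    0.14] F [-0.7  0.2 -0.4] w 0.0514 gf 0.0
TCP in cap0 frame mm [ -89.3 -126.5  158.2] rotvec vs TA [ 26.4 -17.8  66.3]
lin [  1.   -0.3 111.4] twist [0.  0.  0.1] target [ 0.49  -0.144  0.079]
```

```bash
python3 -m jog '{"grip":[0.4,0.4,0.4,0.4,1,1,1,1,1,1,1,1],"linear":[[1,0,40],[1,0,80],[1,0,105],[1,0,111],[1,0,111],[1,0,111],[1,0,111],[1,0,111],[1,0,80],[1,0,20],[1,0,-40],[1,0,-40]],"twist":[[0,0,0],[0,0,0],[0,0,0],[0,0,0],[0,0,0],[0,0,0],[0,0,0],[0,0,0],[0,0,0],[0,0,0],[0,0,0],[0,0,0]]}' 40; python3 -c "
from h import *;from workcell import r
s=r.sense();st(s)
for i in range(2):S=r.snapshot('side')
s=r.sense();m,t,R=drop();rel(s,m+t*.14,R)"
```

```text
clock: 19.23
ee_pos: [0.4915, -0.146, 0.2348]
eef_rot: [0.002, 0.943, 0.334, 0.003]
wrist_force: [-0.3, 0.5, -0.9]
grip_width: 0.0123
grasp_force: 40.3
t 19.23 q [-0.66  0.62  1.29  2.   -0.7   1.06  0.06] F [-0.3  0.5 -0.9] w 0.0123 gf 40.3
TCP in cap0 frame mm [ -65.1 -128.   195.5] rotvec vs TA [ 25.9 -17.8  66.3]
lin [157.8 -72.1  -9.4] twist [-13.1   8.9 -67.6] target [0.567 0.011 0.24 ]
```

```bash
python3 -m jog '{"grip":[1,1,1,1,1,1,1,1,1,1,1],"linear":[[20,-10,-20],[50,-23,-35],[80,-37,-35],[110,-50,-35],[140,-64,-25],[158,-72,-15],[158,-72,-9],[158,-72,-9],[158,-72,-9],[158,-72,-9],[158,-72,-9]],"twist":[[-2,1.3,-10],[-4,2.6,-20],[-6,4,-30],[-8,5.3,-40],[-10,6.6,-50],[-12,8,-60],[-13.1,8.9,-67.6],[-13.1,8.9,-67.6],[-13.1,8.9,-67.6],[-13.1,8.9,-67.6],[-13.1,8.9,-67.6]]}' 40; python3 -c "
from h import *;from workcell import r
s=r.sense();st(s)
S=r.snapshot('side')
s=r.sense();m,t,R=drop();rel(s,m+t*.084,R)"
```

```text
clock: 20.7
ee_pos: [0.5675, 0.0108, 0.2392]
eef_rot: [0.077, 0.59, 0.797, 0.104]
wrist_force: [0.1, 0.5, -0.3]
grip_width: 0.0126
grasp_force: 40.3
t 20.7 q [-0.77  0.41  0.92  2.03 -0.67  0.71  0.85] F [ 0.1  0.5 -0.3] w 0.0126 gf 40.3
TCP in cap0 frame mm [ 39.7  -0.3 140.1] rotvec vs TA [15.1 -0.   0. ]
lin [ 0.3  0.4 54.8] twist [-0.1  0.  -0. ] target [0.581 0.015 0.186]
```

```bash
python3 -m jog '{"grip":[1,1,1,1,0.7,0.65,0.65,0.65,0.65,0.65,0.65,0.65],"linear":[[0,0,25],[0,0,45],[0,0,55],[0,0,55],[0,0,55],[0,0,55],[0,0,55],[0,0,35],[0,0,0],[0,0,-50],[0,0,-60],[0,0,-60]],"twist":[[0,0,0],[0,0,0],[0,0,0],[0,0,0],[0,0,0],[0,0,0],[0,0,0],[0,0,0],[0,0,0],[0,0,0],[0,0,0],[0,0,0]]}' 40; python3 -c "
from h import *;from workcell import r
s=r.sense();st(s)
for i in range(3):S=r.snapshot('side')
T=r.snapshot('top')
a=cv2.resize(S['frame'][120:260,180:320],(400,400),interpolation=2);b=cv2.resize(T['frame'][150:270,160:280],(400,400),interpolation=2)
cv2.imwrite('pics/e.png',np.hstack([a,b])[:,:,::-1])
W,ok=cloud(S);q=(W[ok]-C+.082*A[:,2])@A*1000;k=(np.hypot(q[:,0],q[:,1])<25)&(q[:,2]>4)&(q[:,2]<140);print(k.sum(),np.percentile(q[k][:,2],[50,90,99]))
P=pts(S,(3,140,140),(20,255,255),(245,185,310,240));P=P[P[:,2]>.035];print(rect(P))"
```

```text
clock: 22.25
ee_pos: [0.5528, 0.0066, 0.2976]
eef_rot: [0.077, 0.589, 0.797, 0.105]
wrist_force: [0.0, 0.5, 0.3]
grip_width: 0.03
grasp_force: 0.0
t 22.25 q [-0.89  0.31  1.04  1.99 -0.52  0.81  0.73] F [0.  0.5 0.3] w 0.03 gf 0.0
TCP in cap0 frame mm [ 55.7   0.  198.3] rotvec vs TA [15.  0. -0.]Traceback (most recent call last):
  File "<string>", line 8, in <module>
    W,ok=cloud(S);q=(W[ok]-C+.082*A[:,2])@A*1000;k=(np.hypot(q[:,0],q[:,1])<25)&(q[:,2]>4)&(q[:,2]<140);print(k.sum(),np.percentile(q[k][:,2],[50,90,99]))
                                                                                                                      ~~~~~~~~~~~~~^^^^^^^^^^^^^^^^^^^^^^
    return _quantile_unchecked(
        a, q, axis, out, overwrite_input, method, keepdims, weights)
    return _ureduce(a,
                    func=_quantile_ureduce_func,
    ...<5 lines>...
                    overwrite_input=overwrite_input,
                    method=method)
    r = func(a, **kwargs)
    result = _quantile(arr,
                       quantiles=q,
    ...<2 lines>...
                       out=out,
                       weights=wgt)
    slices_having_nans = np.isnan(arr[-1, ...])
                                  ~~~^^^^^^^^^
IndexError: index -1 is out of bounds for axis 0 with size 0
```

View pics/e.png

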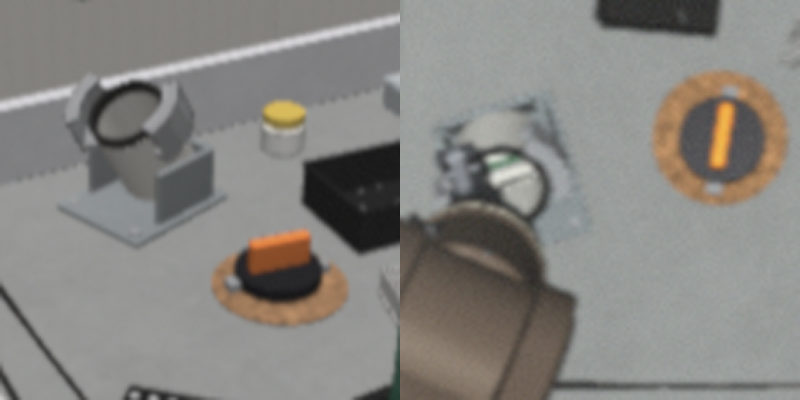

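The top view shows the green and white blocks inside the canister at crop (505,160) and (515,180), and the cap centred on the mat. A depth check comes before handing in.

```bash
python3 -c "
from h import *;from workcell import r
T=r.snapshot('top');W,ok=cloud(T)
for n,(u,v) in dict(white=(194,204),green=(191,198)).items(): print(n,((W[v-1:v+2,u-1:u+2].reshape(-1,3)-C+.082*A[:,2])@A*1000).round(0).tolist()[::2])
print(r.job_done())"
```

```text
white [[-10.0, -4.0, 36.0], [-13.0, -9.0, 33.0], [-14.0, -6.0, 35.0], [-19.0, -2.0, 29.0], [-18.0, -8.0, 35.0]]
green [[-4.0, 1.0, 2.0], [-6.0, -4.0, 3.0], [-5.0, -1.0, 10.0], [-3.0, 1.0, 20.0], [-3.0, -4.0, 24.0]]
the job is handed in; nothing more can be done
None
```

The job is handed in at about 22 s on the robot's clock (no verdict returned): the cap lies grip bar up about 6 mm off the mat's centre, both blocks measured well below the canister's mouth, the black connector and heat sink were never approached, and the cap turned about 78° (free after 65°, 80–90° recommended).

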